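# Reset the profile gauge for the next shoe

## Task

Reset the profile gauge for the next shoe; its lock lever is already open. Run the closed fingertips along the row of pins, pressing gently, until every pin head sits fully down on the bar, then push the lever round to locked so that they stay there. Nothing is to be gripped, pulled up or lifted: the gauge stays standing where it is, and the pen, heel block and tin beside it are left alone.

Things in the scene. Friction and masses are not known exactly. Their poses are not given: they have to be found in the camera images.
- gauge: bench profile gauge, loose but heavy (3 kg). Origin: centre of its underside, on the table; y along the bar and the row of pins (robot's left if not turned), x away from the robot, z up. Dark steel foot plate 104 (x) x 236 (y) mm, top 13 mm high; posts at y = +/-84 mm carry an aluminium bar 196 mm long, 34 mm deep (x), top 86 mm high.
- row_right (a point): top of the head of pin00 when fully home: right end of the pin row, at the gauge's x = 0, y = -63.75 mm, 93 mm above the table (7 mm above the bar). Fixed to the gauge, not to the pin. 16 grey T-headed pins stand in one straight row, 8.5 mm apart, pin15 at y = +63.75 mm. A head is 16 mm (x) x 7.7 mm (y), 7 mm high, rounded on top; home, its underside lies on the bar.
- lever_pivot (a point): vertical axis of the lock lever, on top of the left end block: the gauge's x = 0, y = +84 mm, 86 mm above the table. The boss here is 22 mm in diameter, top 95 mm high. The lever's arm is 12 mm wide and its top 94 mm high.
- lever_knob (a point): centre of the top of the upright round knob (15 mm diameter, 26 mm tall, from 88 to 114 mm above the table) at the free end of the lock lever, 55 mm from the lever's axis.
- lock_lever (a joint): lock lever angle, rad: 0 = locked (stop), pointing outwards in line with the bar (gauge's +y); up to 1.45 = open stop, swung anticlockwise seen from above until it points nearly to the gauge's -x (towards the robot). It starts open, between 1.0 and 1.45, stays where it is left and needs about 1.5 N at the knob.
- pin00 (a joint): height of pin00 above home, m (0 = head on the bar, up to 0.032); at the gauge's y = -63.75 mm. A pin slides under about 1.5 N and stays where it is left.
- pin01 (a joint): height of pin01 above home, m (0 = head on the bar, up to 0.032); next to pin00, at y = -55.25 mm
- pin02 (a joint): height of pin02 above home, m (0 = head on the bar, up to 0.032); next to pin01, at y = -46.75 mm
- pin03 (a joint): height of pin03 above home, m (0 = head on the bar, up to 0.032); next to pin02, at y = -38.25 mm
- pin04 (a joint): height of pin04 above home, m (0 = head on the bar, up to 0.032); next to pin03, at y = -29.75 mm
- pin05 (a joint): height of pin05 above home, m (0 = head on the bar, up to 0.032); next to pin04, at y = -21.25 mm
- pin06 (a joint): height of pin06 above home, m (0 = head on the bar, up to 0.032); next to pin05, at y = -12.75 mm
- pin07 (a joint): height of pin07 above home, m (0 = head on the bar, up to 0.032); next to pin06, at y = -4.25 mm
- pin08 (a joint): height of pin08 above home, m (0 = head on the bar, up to 0.032); next to pin07, at y = 4.25 mm
- pin09 (a joint): height of pin09 above home, m (0 = head on the bar, up to 0.032); next to pin08, at y = 12.75 mm
- pin10 (a joint): height of pin10 above home, m (0 = head on the bar, up to 0.032); next to pin09, at y = 21.25 mm
- pin11 (a joint): height of pin11 above home, m (0 = head on the bar, up to 0.032); next to pin10, at y = 29.75 mm
- pin12 (a joint): height of pin12 above home, m (0 = head on the bar, up to 0.032); next to pin11, at y = 38.25 mm
- pin13 (a joint): height of pin13 above home, m (0 = head on the bar, up to 0.032); next to pin12, at y = 46.75 mm
- pin14 (a joint): height of pin14 above home, m (0 = head on the bar, up to 0.032); next to pin13, at y = 55.25 mm
- pin15 (a joint): height of pin15 above home, m (0 = head on the bar, up to 0.032); next to pin14, at y = 63.75 mm
- marker: marker pen, 16 x 130 x 18 mm, lying loose behind the gauge; leave it alone. Origin: centre of its underside, long along its y.
- heel_block: black heel block, 68 x 68 x 21 mm, loose, to the right of the gauge; leave it alone. Origin: centre of its underside.
- polish_tin: round polish tin, 73 mm diameter, 22 mm high, loose, behind the gauge; leave it alone. Origin: centre of its underside.

How it is judged:
By the outcome, as a careful person would: the job done as asked, in the order asked, and still so for the second after the job is handed in, with the robot touching nothing.
It also fails if it takes over 58 s, if anything falls off the work surface, if the arm or the gripper's body presses on something with over 40 N, if the wrist force passes 120 N, or if a joint passes its speed limit or range.

## Robot

A 6-joint arm with a two-finger parallel gripper is mounted at the origin on a cart in front of the work surface, level with it; the furniture and walls round the work are solid. World frame = base frame: x ahead of the robot, y to its left, z up, the work surface at z = 0. Lengths are in m, angles in rad, forces in N, time in s.
With the tool pointing down it reaches from about 0.375 to 0.975 m from the base axis. Payload 3.8 kg.
Tool frame: the origin (TCP) lies at the very end of the fingers, on their centre line; the grasp point (between the pads) lies 19 mm behind it; z points along the fingers, y is the line along which they close (so a half turn about z gives the same grasp; the last joint's range is limited). The gripper opens to 85 mm and grips with 20 to 120 N. Pads are 22 mm wide; open, the fingers measure 114 mm over their backs; the gripper's body (76 mm by 85 mm) begins 54 mm behind the grasp point. The pads swing forward as they close: fully open they stand 13 mm farther back than shut.
Start: joints at [1.277, 0.264, 1.604, -0, 1.274, -0.037], TCP at [0.171, 0.653, 0.231] pointing down, gripper open.
Joint ranges: [-2.63, 2.63], [-0.94, 2.18], [0.31, 2.57], [-1.31, 4.45], [0, 2.66], [-2.55, 2.55]. Speed limits (rad/s): [2.57, 2.57, 3.14, 3.14, 3.14, 3.14].

## Interface

Orientations are given as a rotation vector (axis times angle).
In Python, from workcell import bot gives the robot as it stands. The module is installed in compiled form; this text tells all that it offers.
- The arm moves only by the shell command python3 -m jog 'ROWS' [OPENING] [FORCE]. ROWS is a JSON list of rows, 1 to 5 of them, each of 4 numbers: dx, dy, dz in m, then a turn about the tool's z in rad; each row shifts and turns the commanded pose from where the row before left it, along the tool's axes as they then stand; what a row does not reach is not made up. A row lasts 1/8 s, in which the tool goes at most 0.0625 m and 0.188 rad, less where a joint would pass 70% of its speed; a pose out of reach is approached as far as the arm can. OPENING is the opening from 0.0 (shut) to 1.0 (fully open), set as the command begins (- or left out keeps the last). The fingers move at their own pace and stop on an object; FORCE is the grip in N (left out, the last holds). Time passes only in rows, so rows that do not move let the fingers close. It prints the time, the measured TCP pose, the force, the opening and the grip force at its end.
- bot.read_state(): the state, without advancing time (a new reading comes with each control period).
- bot.read_camera(name): name is "scene" or "top" or "wrist"; returns the picture (480x640x3 uint8, red, green, blue); there is no depth.
- bot.camera_info(name): a dict with "intrinsics" (3x3 intrinsics, pixels), "extrinsics" (4x4, takes a point from camera to world coordinates). Camera axes: x right, y down, z forward; pixel columns grow to the right and rows downward; lengths in m; the calibration is good to about 2 mm. A picture is of the moment at which its call begins: read the wrist's pose just before it. camera_info takes no time and is no camera call; for the wrist camera it gives the pose at the moment of the call.
- bot.finish_job(): hands the job in; it is judged then, once.
Trained networks look in the newest picture that a camera, given by its name, has taken for a name from the list of things; names that differ only in an ending like _2 or _b are one class to them, and where a whole thing is asked for, a point or a joint stands for the part that bears it (a point fixed in the world has none). Each returns a list of dicts, best first, with "conf" (0 to 1); they miss things now and then, are a little off and sometimes report something else, mostly with a low value. They report only what shows in the picture. A call takes as long as a camera call.
- bot.search_frame(camera, thing): "box" ([left, top, right, bottom] in pixels, round what is visible of it).
- bot.regions_of(camera, thing): "pixels" (480x640 bool, what is visible of it) and "box" ([left, top, right, bottom] in pixels, round what is visible of it).
- bot.spot_point(camera, thing): "pixel" ([row, column] in pixels: a listed point, or the origin of a listed thing).
The state is a dict: "time": time; "q": joint angles; "joint_vel": joint speeds; "joint_torque": joint torques, N m; "tool_pos": TCP position; "tcp_rot": TCP orientation; "wrist_force": force on the tool from outside, world axes, zero at the start; "torque": the same for the moment, N m; "width": opening from 0.0 (shut) to 1.0 (fully open); "grip_force": force on a finger pad.
Only numpy, scipy, OpenCV 4.12 (cv2) and the standard library are available. Lean on these libraries where they do the work, as an engineer would, in place of code of your own. Each camera call takes 0.05 s, during which the arm holds its last target. There are 200 camera calls.

## Working session

There is one attempt and no reset: what is moved stays moved. The work goes in short steps, Python scripts to look and compute and a shell command to move; the robot and the scene stay as the last step left them, time stands still between calls to the robot, and variables do not carry over. Pictures are saved under pics/ and viewed, at most 10 in all, crops included, and the job is handed in when it is done.

```bash
mkdir -p pics; cat > h.py <<'E'
import numpy as np, cv2
from workcell import bot
def snap(cam,fn):
    im=bot.read_camera(cam); cv2.imwrite('pics/'+fn,im[:,:,::-1]); return im
def ray(cam,px,info=None):
    i=info or bot.camera_info(cam); K=np.array(i['intrinsics']);T=np.array(i['extrinsics'])
    d=T[:3,:3]@np.linalg.solve(K,[px[1],px[0],1.]); return T[:3,3],d/np.linalg.norm(d)
def at_z(cam,px,z,info=None):
    o,d=ray(cam,px,info); return o+d*(z-o[2])/d[2]
def tri(rs):
    A=sum(np.eye(3)-np.outer(d,d) for o,d in rs); b=sum((np.eye(3)-np.outer(d,d))@o for o,d in rs)
    return np.linalg.solve(A,b)
E
python3 - <<'E'
from h import *
np.set_printoptions(precision=4,suppress=True)
s=bot.read_state(); print(s['tool_pos'],s['tcp_rot'],s['time'],s['width'])
for c in ('scene','top'):
    snap(c,c+'0.png'); print(c,np.array(bot.camera_info(c)['extrinsics'])[:3,3])
rs={}
for t,z in (('row_right',.093),('lever_pivot',.086),('lever_knob',.114),('gauge',0)):
    for c in ('scene','top'):
        r=bot.spot_point(c,t)
        if r:
            rs.setdefault(t,[]).append(ray(c,r[0]['pixel'])); print(t,c,r[0]['pixel'],round(r[0]['conf'],2),at_z(c,r[0]['pixel'],z))
    if len(rs.get(t,[]))==2: print('tri',t,tri(rs[t]))
E
```

```text
[0.1712 0.6522 0.2299] [-0.4022 -3.1154  0.0035] 0.0 1.003264900040281
scene [ 0.1128 -0.4322  0.7441]
top [0.4702 0.0636 0.9561]
row_right scene [296.7, 264.7] 0.57 [0.4914 0.0089 0.093 ]
row_right top [334.1, 350.4] 0.64 [0.4904 0.0126 0.093 ]
tri row_right [0.4917 0.0115 0.0904]
lever_pivot scene [247.9, 233.8] 0.56 [0.5432 0.1485 0.086 ]
lever_knob scene [240.5, 202.9] 0.81 [0.4995 0.1822 0.114 ]
lever_knob top [329.1, 246.4] 0.93 [0.4996 0.1835 0.114 ]
tri lever_knob [0.4999 0.1834 0.113 ]
gauge scene [308.7, 253.7] 0.95 [0.5095 0.0654 0.    ]
gauge top [325.4, 314.8] 0.85 [0.5091 0.0728 0.    ]
tri gauge [ 0.5113  0.0715 -0.0069]
```

View pics/scene0.png

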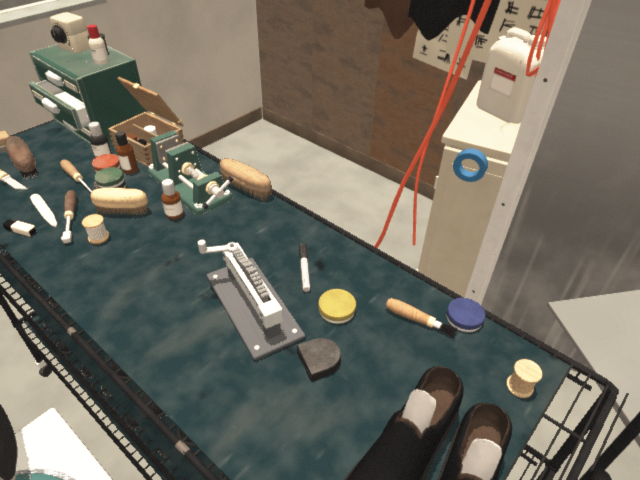

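View pics/top0.png

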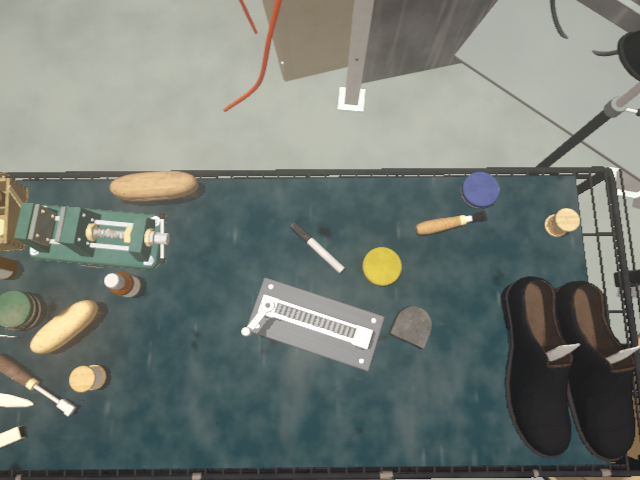

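The scene picture shows the gauge near (255,305), with the pins raised and the lever knob at (203,241) left of it. In the top picture the bar runs from the pivot at about (268,306) to (368,340), so the gauge is turned about −0.33 rad. The knob is at (246,331). The pen, tin and heel block are clear of the lever's swing.

Next I'll shut the gripper and move over the gauge.

```bash
R='[[-0.044,-0.0435,-0.005,0],[-0.044,-0.0435,-0.005,0],[-0.044,-0.0435,-0.005,0],[-0.044,-0.0435,-0.005,0],[-0.044,-0.0435,-0.005,0]]'; true
python3 -m jog '[[-0.044,-0.0435,-0.005,0],[-0.044,-0.0435,-0.005,0],[-0.044,-0.0435,-0.005,0],[-0.044,-0.0435,-0.005,0],[-0.044,-0.0435,-0.005,0]]' 0.0 20
python3 -m jog '[[-0.044,-0.0435,-0.005,0],[-0.044,-0.0435,-0.005,0],[-0.044,-0.0435,-0.005,0],[-0.044,-0.0435,-0.005,0],[-0.044,-0.0435,-0.005,0]]'
python3 -m jog '[[-0.044,-0.0435,0,0.188],[0,0,0,0.188],[0,0,0,0.188],[0,0,0,0.188],[0,0,0,0.188]]'
python3 -m jog '[[0,0,0,0.188],[0,0,0,0.188],[0,0,0,0.188],[0,0,0,0.136],[0,0,0,0]]'
```

```text
time: 1.12
tool_pos: [0.3297, 0.385, 0.2568]
tcp_rot: [0.401, 3.115, 0.001]
wrist_force: [1.3, 1.0, 0.3]
width: -0.001
grip_force: 0.0
time: 1.75
tool_pos: [0.4874, 0.1185, 0.282]
tcp_rot: [0.402, 3.114, 0.001]
wrist_force: [0.5, 1.0, -0.2]
width: -0.004
grip_force: 0.0
time: 2.38
tool_pos: [0.5181, 0.0669, 0.2814]
tcp_rot: [1.775, 2.592, 0.0]
wrist_force: [0.8, -0.2, -0.1]
width: -0.002
grip_force: 0.0
time: 3.0
tool_pos: [0.518, 0.0671, 0.2814]
tcp_rot: [2.547, 1.838, 0.0]
wrist_force: [0.6, 0.1, 0.4]
width: 0.001
grip_force: 0.0
```

```bash
python3 - <<'E'
from h import *
np.set_printoptions(precision=4,suppress=True)
i=bot.camera_info('wrist'); snap('wrist','w0.png'); print(np.array(i['extrinsics'])[:3])
for t,z in (('row_right',.093),('lever_pivot',.086),('lever_knob',.114),('gauge',0),('pin00',0.09),('pin15',0.09)):
    r=bot.spot_point('wrist',t) if 'pin' not in t or 'piv' in t else bot.search_frame('wrist',t)
    for q in r[:1]:
        print(t,q, at_z('wrist',q['pixel'],z,i) if 'pixel' in q else '')
E
```

```text
[[ 0.9489 -0.2998 -0.0982  0.5426]
 [-0.3155 -0.9014 -0.2967  0.1437]
 [ 0.0005  0.3125 -0.9499  0.4242]]
row_right {'pixel': [271.9, 311.7], 'conf': 0.73} [0.4917 0.0106 0.093 ]
lever_pivot {'pixel': [90.1, 310.1], 'conf': 0.58} [0.5376 0.1503 0.086 ]
lever_knob {'pixel': [60.4, 237.4], 'conf': 0.57} [0.497  0.1836 0.114 ]
gauge {'pixel': [174.3, 312.3], 'conf': 0.65} [0.5125 0.0748 0.    ]
pin00 {'box': [300.9, 194.0, 321.3, 200.9], 'conf': 0.78} 
pin15 {'box': [300.9, 194.0, 321.3, 200.9], 'conf': 0.78}
```

View pics/w0.png

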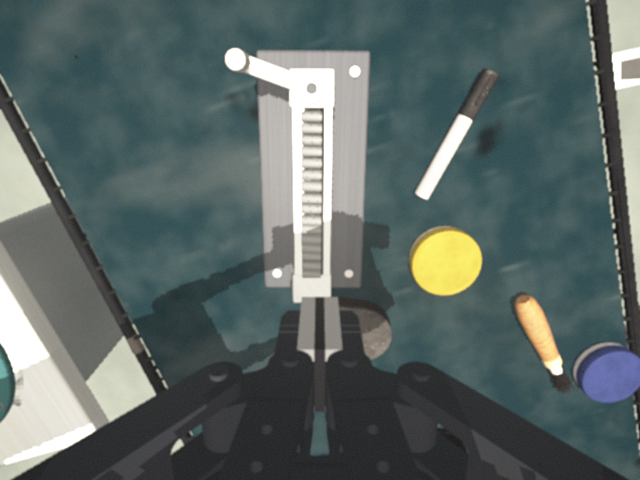

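The wrist view shows the gauge upright in the image: pivot dot at (312,88), knob at (236,60), pin row at column 312 from row 105 to 275. The tool's axes now line up with the gauge: tool x is gauge +y, tool y is gauge +x. Now to the first pressing station, at gauge y = −58 mm.

```bash

python3 -m jog '[[-0.028,-0.0037,0.047,0],[-0.028,-0.0037,0.047,0],[0,0,0.047,0],[0,0,0,0]]'
python3 -m jog '[[0,0,0.012,0],[0,0,0.012,0],[0,0,0.012,0],[0,0,0.006,0],[0,0,0,0]]'
python3 -m jog '[[0,0,0.003,0],[0,0,0,0]]'
python3 -m jog '[[0,0,0.002,0],[0,0,0,0]]'
```

```text
time: 3.85
tool_pos: [0.4894, 0.0161, 0.1364]
tcp_rot: [-2.545, -1.833, 0.011]
wrist_force: [-0.3, 0.4, -0.5]
width: 0.002
grip_force: 0.0
time: 4.47
tool_pos: [0.4932, 0.0164, 0.0981]
tcp_rot: [-2.548, -1.837, 0.001]
wrist_force: [0.1, 0.3, 0.2]
width: -0.001
grip_force: 0.0
time: 4.72
tool_pos: [0.4934, 0.0164, 0.0955]
tcp_rot: [2.549, 1.836, 0.001]
wrist_force: [0.4, 0.1, 1.2]
width: -0.0
grip_force: 0.7
time: 4.97
tool_pos: [0.4935, 0.0164, 0.0934]
tcp_rot: [2.549, 1.836, 0.001]
wrist_force: [-0.9, -0.2, 2.0]
width: -0.0
grip_force: 1.4
```

```bash

python3 -m jog '[[0,0,0.001,0],[0,0,0,0]]'
python3 -m jog '[[0,0,0.001,0],[0,0,0,0]]'
```

```text
time: 5.22
tool_pos: [0.4935, 0.0164, 0.0928]
tcp_rot: [2.549, 1.836, 0.0]
wrist_force: [-2.6, 0.6, 6.0]
width: 0.0
grip_force: 3.3
time: 5.48
tool_pos: [0.4936, 0.0164, 0.0928]
tcp_rot: [2.549, 1.837, 0.0]
wrist_force: [-4.6, 0.8, 12.9]
width: 0.0
grip_force: 6.4
```

```bash

python3 -m jog '[[0,0,-0.044,0],[0.017,0,0,0],[0,0,0.014,0],[0,0,0.014,0],[0,0,0.010,0]]'
python3 -m jog '[[0,0,0.004,0],[0,0,0.002,0],[0,0,0,0]]'
python3 -m jog '[[0,0,-0.044,0],[0.017,0,0,0],[0,0,0.014,0],[0,0,0.014,0],[0,0,0.010,0]]'
python3 -m jog '[[0,0,0.004,0],[0,0,0.002,0],[0,0,0,0]]'
```

```text
time: 6.1
tool_pos: [0.4971, 0.0324, 0.0948]
tcp_rot: [-2.547, -1.835, 0.005]
wrist_force: [-0.1, 0.3, 3.6]
width: 0.002
grip_force: 1.3
time: 6.48
tool_pos: [0.4973, 0.0323, 0.0926]
tcp_rot: [-2.547, -1.835, 0.005]
wrist_force: [-9.0, 0.1, 18.8]
width: -0.002
grip_force: 9.5
time: 7.1
tool_pos: [0.5026, 0.0484, 0.0948]
tcp_rot: [-2.547, -1.835, 0.004]
wrist_force: [-0.4, 0.3, 4.0]
width: 0.001
grip_force: 2.0
time: 7.48
tool_pos: [0.5028, 0.0483, 0.0926]
tcp_rot: [-2.547, -1.835, 0.005]
wrist_force: [-8.5, 1.4, 18.8]
width: -0.002
grip_force: 9.4
```

```bash

python3 -m jog '[[0,0,-0.044,0],[0.017,0.001,0,0],[0,0,0.014,0],[0,0,0.014,0],[0,0,0.010,0]]'
python3 -m jog '[[0,0,0.004,0],[0,0,0.0015,0],[0,0,0,0]]'
python3 -m jog '[[0,0,-0.044,0],[0.017,0,0,0],[0,0,0.014,0],[0,0,0.014,0],[0,0,0.010,0]]'
python3 -m jog '[[0,0,0.004,0],[0,0,0.002,0],[0,0,0,0]]'
python3 -m jog '[[0,0,-0.044,0],[0.017,0,0,0],[0,0,0.014,0],[0,0,0.014,0],[0,0,0.010,0]]'
python3 -m jog '[[0,0,0.004,0],[0,0,0.002,0],[0,0,0,0]]'
```

```text
time: 8.1
tool_pos: [0.5089, 0.0642, 0.0947]
tcp_rot: [-2.547, -1.835, 0.005]
wrist_force: [-1.3, 0.6, 3.9]
width: -0.001
grip_force: 2.0
time: 8.48
tool_pos: [0.509, 0.0641, 0.0927]
tcp_rot: [-2.547, -1.835, 0.005]
wrist_force: [-7.4, -0.1, 16.0]
width: 0.0
grip_force: 7.9
time: 9.1
tool_pos: [0.514, 0.0802, 0.0951]
tcp_rot: [-2.547, -1.835, 0.006]
wrist_force: [-1.1, -0.1, 3.5]
width: -0.002
grip_force: 2.1
time: 9.48
tool_pos: [0.5142, 0.0802, 0.0927]
tcp_rot: [-2.547, -1.835, 0.006]
wrist_force: [-8.9, -0.5, 14.7]
width: -0.002
grip_force: 7.6
time: 10.1
tool_pos: [0.5191, 0.0962, 0.0949]
tcp_rot: [-2.547, -1.835, 0.007]
wrist_force: [-2.1, -0.2, 4.6]
width: -0.003
grip_force: 2.2
time: 10.48
tool_pos: [0.5193, 0.0962, 0.0927]
tcp_rot: [-2.547, -1.835, 0.007]
wrist_force: [-8.6, -0.9, 15.6]
width: 0.002
grip_force: 8.0
```

```bash

python3 -m jog '[[0,0,-0.044,0],[0.017,0,0,0],[0,0,0.014,0],[0,0,0.014,0],[0,0,0.010,0]]'
python3 -m jog '[[0,0,0.004,0],[0,0,0.002,0],[0,0,0,0]]'
python3 -m jog '[[0,0,-0.044,0],[0.017,0,0,0],[0,0,0.014,0],[0,0,0.014,0],[0,0,0.010,0]]'
python3 -m jog '[[0,0,0.004,0],[0,0,0.002,0],[0,0,0,0]]'
python3 - <<'E'
from h import *
i=bot.camera_info('wrist')
im=snap('wrist','w1.png')
E
```

```text
time: 11.1
tool_pos: [0.5244, 0.1123, 0.0948]
tcp_rot: [-2.547, -1.835, 0.007]
wrist_force: [-1.9, -1.4, 4.5]
width: 0.004
grip_force: 2.2
time: 11.48
tool_pos: [0.5246, 0.1123, 0.0927]
tcp_rot: [-2.547, -1.835, 0.007]
wrist_force: [-9.9, -1.4, 15.3]
width: 0.002
grip_force: 7.9
time: 12.1
tool_pos: [0.5299, 0.1284, 0.0947]
tcp_rot: [-2.547, -1.835, 0.007]
wrist_force: [-2.2, 0.7, 1.8]
width: 0.001
grip_force: 1.4
time: 12.48
tool_pos: [0.53, 0.1284, 0.0927]
tcp_rot: [-2.547, -1.835, 0.007]
wrist_force: [-8.7, -2.3, 15.1]
width: -0.004
grip_force: 7.5
```

```bash

python3 -m jog '[[0,0,-0.05,0],[-0.055,0,-0.025,0],[-0.055,0,-0.02,0],[0,0,0,0],[0,0,0,0]]'
python3 - <<'E'
from h import *
i=bot.camera_info('wrist'); im=bot.read_camera('wrist')
K=np.array(i['intrinsics']);T=np.array(i['extrinsics'])
O=np.array([.5117,.0715,0]);ex=np.array([.950,-.313,0]);ey=np.array([.313,.95,0])
def proj(x,y,z):
    p=T[:3,:3].T@(O+ex*x+ey*y+[0,0,z]-T[:3,3]); q=K@p; return q[:2]/q[2]
P=[proj(x,y,.093) for x in(-.03,.03) for y in(-.07,.09)]
P=np.array(P); print(P.round())
c0,r0=np.maximum(P.min(0).astype(int)-10,0); c1,r1=P.max(0).astype(int)+10
crop=im[r0:r1,c0:c1]; f=min(800/crop.shape[1],600/crop.shape[0]); print(c0,r0,f)
cv2.imwrite('pics/w2.png',cv2.resize(crop,None,fx=f,fy=f,interpolation=cv2.INTER_CUBIC)[:,:,::-1])
E
```

```text
time: 13.15
tool_pos: [0.4968, 0.0246, 0.1861]
tcp_rot: [-2.549, -1.834, 0.0]
wrist_force: [-0.3, 0.1, -0.4]
width: -0.0
grip_force: 0.0
[[271. 272.]
 [257. -29.]
 [369. 271.]
 [380. -30.]]
246 0 2.1352313167259784
```

View pics/w2.png

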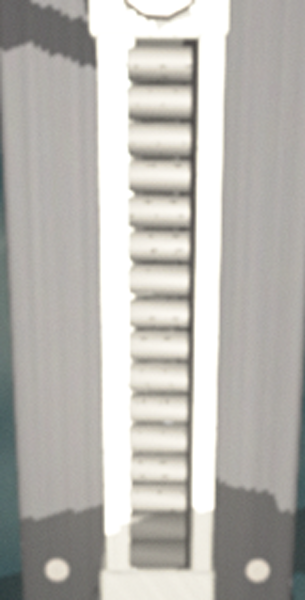

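All 16 heads show evenly spaced, in one straight line at crop x≈160, with none standing proud. I'll add one light sweep along the row as confirmation.

```bash

python3 -m jog '[[-0.011,0,0.045,0],[0,0,0.035,0],[0,0,0.011,0],[0,0,0.0025,0],[0,0,0,0]]'
python3 -m jog '[[0.01,0,0,0],[0.01,0,0,0],[0.01,0,0,0],[0.01,0,0,0]]'
```

```text
time: 13.82
tool_pos: [0.4943, 0.0148, 0.0936]
tcp_rot: [2.548, 1.838, 0.001]
wrist_force: [1.0, -0.1, 0.7]
width: 0.001
grip_force: 0.0
time: 14.32
tool_pos: [0.5066, 0.0529, 0.0934]
tcp_rot: [2.548, 1.837, 0.0]
wrist_force: [-0.1, 1.0, 0.1]
width: -0.001
grip_force: 0.0
```

```bash

python3 -m jog '[[-0.02,0,0,0],[-0.02,0,0.0012,0],[0,0,0,0],[0.01,0,0,0],[0.01,0,0,0]]'
python3 -m jog '[[0.01,0,0,0],[0.01,0,0,0],[0.01,0,0,0],[0.01,0,0,0],[0.01,0,0,0]]'
python3 -m jog '[[0.01,0,0,0],[0.01,0,0,0],[0.01,0,0,0],[0.01,0,0,0],[0.006,0,0,0]]'
python3 -m jog '[[0,0,0,0]]'
```

```text
time: 14.95
tool_pos: [0.5002, 0.0317, 0.0929]
tcp_rot: [2.547, 1.835, -0.001]
wrist_force: [-1.3, -4.1, 5.7]
width: 0.001
grip_force: 2.7
time: 15.58
tool_pos: [0.516, 0.0793, 0.0929]
tcp_rot: [2.547, 1.836, -0.002]
wrist_force: [-1.8, -3.8, 6.2]
width: 0.0
grip_force: 2.9
time: 16.2
tool_pos: [0.5305, 0.123, 0.0928]
tcp_rot: [2.547, 1.836, -0.002]
wrist_force: [-1.2, -4.4, 6.3]
width: -0.001
grip_force: 3.1
time: 16.32
tool_pos: [0.5308, 0.1236, 0.0929]
tcp_rot: [2.547, 1.836, 0.0]
wrist_force: [-0.4, -1.3, 4.8]
width: -0.003
grip_force: 2.6
```

```bash

python3 -m jog '[[0,0,-0.06,0],[-0.03,-0.03,-0.045,0],[-0.03,-0.027,-0.03,0],[0,0,0,0],[0,0,0,0]]'
python3 - <<'E'
from h import *
np.set_printoptions(precision=4,suppress=True)
O=np.array([.5117,.0715,0]);ex=np.array([.950,-.313,0]);ey=np.array([.313,.95,0])
g=lambda p:np.array([(p-O)@ex,(p-O)@ey,p[2]])
for c in('scene','top','wrist'):
    i=bot.camera_info(c); bot.read_camera(c)
    for t,z in (('row_right',.093),('lever_pivot',.086),('lever_knob',.114),('gauge',0)):
        r=bot.spot_point(c,t)
        if r: print(c,t,round(r[0]['conf'],2),g(at_z(c,r[0]['pixel'],z,i)))
E
```

```text
time: 16.95
tool_pos: [0.4572, 0.0852, 0.2265]
tcp_rot: [-2.549, -1.836, -0.0]
wrist_force: [-0.4, 0.3, -0.2]
width: 0.005
grip_force: 0.0
scene row_right 0.9 [ 0.0013 -0.0657  0.093 ]
scene lever_pivot 0.61 [0.0009 0.0783 0.086 ]
scene lever_knob 0.89 [-0.0453  0.1048  0.114 ]
scene gauge 0.66 [0.0031 0.0007 0.    ]
top lever_pivot 0.95 [0.0059 0.0853 0.086 ]
top lever_knob 0.53 [ 0.0453 -0.1578  0.114 ]
wrist row_right 0.97 [-0.0013 -0.0633  0.093 ]
wrist lever_pivot 0.8 [0.0009 0.0862 0.086 ]
wrist lever_knob 0.93 [-0.05    0.1028  0.114 ]
wrist gauge 0.89 [ 0.0003 -0.0018  0.    ]
```

The gauge has not moved, and the lever is at about 1.19 rad. I'll go behind the knob with the tool turned along the lever's tangent, then push it round about the pivot.

```bash

python3 -m jog '[[0.042,-0.0025,0.03,0],[0.042,-0.0025,0.03,0],[0,0,0.035,0.19],[0,0,0.032,0.19],[0,0,0,0]]'
python3 -m jog '[[0,0,0,0]]'
python3 - <<'E'
from h import *
s=bot.read_state(); print(np.round(s['q'],2)); p=s['tool_pos']-np.array([.5117,.0715,0])
print(p@[.950,-.313,0],p@[.313,.95,0],p[2])
E
```

```text
time: 18.32
tool_pos: [0.4764, 0.1659, 0.0973]
tcp_rot: [-2.844, -1.332, 0.01]
wrist_force: [-0.6, 1.0, 0.7]
width: -0.0
grip_force: 0.0
time: 18.45
tool_pos: [0.4799, 0.1667, 0.1012]
tcp_rot: [2.844, 1.333, 0.002]
wrist_force: [-0.3, 0.3, 0.4]
width: -0.003
grip_force: 0.0
[0.29 0.07 2.09 0.   0.98 0.98]
-0.059998522346918284 0.08049685334305424 0.1012100694329036
```

```bash

python3 -m jog '[[0.004,0,0.002,0],[0.004,0,0,0],[0,0,0,0]]'
python3 -m jog '[[0.0096,-0.0023,0,0.17],[0.0096,-0.0023,0,0.17],[0.0096,-0.0023,0,0.17],[0,0,0,0]]'
python3 - <<'E'
from h import *
s=bot.read_state(); p=s['tool_pos']-np.array([.5117,.0715,0])
print(p@[.950,-.313,0],p@[.313,.95,0],p[2]); im=snap('scene','s1.png'); cv2.imwrite('pics/s1c.png',cv2.resize(im[170:370,130:370],None,fx=3,fy=3,interpolation=2)[:,:,::-1])
E
```

```text
time: 18.82
tool_pos: [0.485, 0.1731, 0.0989]
tcp_rot: [2.846, 1.33, 0.002]
wrist_force: [0.6, -1.1, -0.6]
width: -0.001
grip_force: 0.0
time: 19.32
tool_pos: [0.502, 0.1968, 0.0983]
tcp_rot: [-3.089, -0.572, -0.001]
wrist_force: [0.0, 0.1, -0.6]
width: -0.0
grip_force: 0.0
-0.04842909713351845 0.11595295112104168 0.09825215160250816
```

View pics/s1c.png

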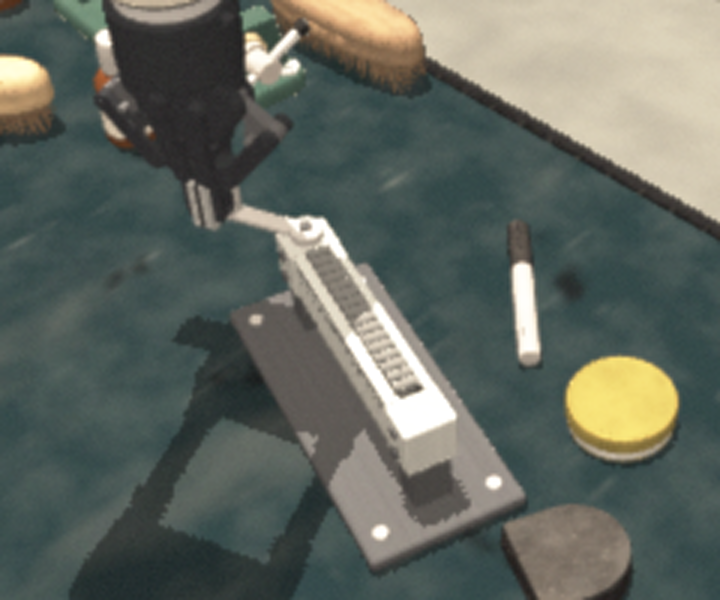

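The scene crop shows the fingertips at (212,205) against the knob, the lever arm reaching from the boss at (308,230) to them, and the gauge standing in place. I'll keep pushing.

```bash

python3 -m jog '[[0.0096,-0.0023,0,0.17],[0.0096,-0.0023,0,0.17]]'
python3 -m jog '[[0.0096,-0.0023,0,0.17],[0.0048,-0.0012,0,0.085],[0,0,0,0]]'
python3 - <<'E'
from h import *
s=bot.read_state(); p=s['tool_pos']-np.array([.5117,.0715,0])
print(p@[.950,-.313,0],p@[.313,.95,0],p[2],s['q'][5],s['wrist_force'])
E
```

```text
time: 19.62
tool_pos: [0.5178, 0.206, 0.0978]
tcp_rot: [-3.141, -0.033, 0.003]
wrist_force: [-0.6, 0.2, 0.3]
width: 0.003
grip_force: 0.8
time: 20.0
tool_pos: [0.5331, 0.2089, 0.098]
tcp_rot: [3.121, -0.357, -0.0]
wrist_force: [-0.7, 0.3, 0.7]
width: -0.004
grip_force: 0.0
-0.022641479791539385 0.13719747454597372 0.0980005451715817 2.128773809340069 [-0.68545257  0.28563049  0.72371153]
```

```bash

python3 -m jog '[[0.003,0,0,0.05],[0,0,0,0]]'
python3 -m jog '[[0.002,0,0,0.03],[0,0,0,0]]'
python3 -m jog '[[0.002,0,0,0],[0,0,0,0]]'
```

```text
time: 20.25
tool_pos: [0.5358, 0.2082, 0.0981]
tcp_rot: [3.111, -0.436, -0.0]
wrist_force: [-0.5, -0.2, 0.3]
width: -0.002
grip_force: 0.3
time: 20.5
tool_pos: [0.538, 0.2078, 0.0981]
tcp_rot: [-3.104, 0.486, -0.0]
wrist_force: [-0.9, 1.4, 0.3]
width: -0.002
grip_force: 0.6
time: 20.75
tool_pos: [0.5394, 0.2074, 0.098]
tcp_rot: [-3.104, 0.487, 0.002]
wrist_force: [-3.5, 2.6, 1.3]
width: -0.002
grip_force: 1.9
```

```bash

python3 -m jog '[[0.001,0,0,0],[0,0,0,0]]'
python3 -m jog '[[0.001,0,0,0],[0,0,0,0]]'
```

```text
time: 21.0
tool_pos: [0.5396, 0.2074, 0.0979]
tcp_rot: [-3.104, 0.487, 0.004]
wrist_force: [-6.0, 3.0, 3.1]
width: -0.001
grip_force: 3.3
time: 21.25
tool_pos: [0.5397, 0.2073, 0.0979]
tcp_rot: [-3.103, 0.487, 0.007]
wrist_force: [-8.1, 4.6, 3.5]
width: 0.002
grip_force: 4.5
```

The lever is against its stop: the force rises to 9 N with no further motion. I'll back off straight, lift clear and check.

```bash

python3 -m jog '[[-0.03,0,0,0],[-0.03,0,-0.03,0],[-0.03,0,-0.05,0],[-0.04,0,-0.04,0],[0,0,0,0]]'
python3 -m jog '[[-0.04,0,-0.03,0],[0,0,0,0]]'
python3 - <<'E'
from h import *
np.set_printoptions(precision=4,suppress=True)
O=np.array([.5117,.0715,0]);ex=np.array([.950,-.313,0]);ey=np.array([.313,.95,0])
g=lambda p:np.array([(p-O)@ex,(p-O)@ey,p[2]])
ims={}
for c in('scene','top'):
    i=bot.camera_info(c); ims[c]=snap(c,c+'2.png')
    for t,z in (('row_right',.093),('lever_pivot',.086),('lever_knob',.114),('gauge',0)):
        r=bot.spot_point(c,t)
        if r: print(c,t,round(r[0]['conf'],2),g(at_z(c,r[0]['pixel'],z,i)))
a=cv2.resize(ims['scene'][200:380,180:330],None,fx=2.6,fy=2.6,interpolation=2)
b=cv2.resize(ims['top'][260:390,230:390],(576,468),interpolation=2)
c=np.hstack([a,b[:, :400]]) ; cv2.imwrite('pics/f.png',c[:,:,::-1]); print(c.shape)
E
```

```text
time: 21.88
tool_pos: [0.4194, 0.2479, 0.2226]
tcp_rot: [-3.099, 0.482, -0.012]
wrist_force: [0.3, -0.8, -0.3]
width: -0.002
grip_force: 0.0
time: 22.12
tool_pos: [0.3805, 0.2592, 0.2495]
tcp_rot: [-3.102, 0.484, -0.005]
wrist_force: [0.7, 0.4, 0.0]
width: 0.001
grip_force: 0.0
scene row_right 0.94 [ 0.0012 -0.0667  0.093 ]
scene lever_pivot 0.58 [ 0.097  -0.1422  0.086 ]
scene lever_knob 0.58 [0.0052 0.142  0.114 ]
scene gauge 0.74 [0.0087 0.0103 0.    ]
top row_right 0.74 [-0.0061 -0.0598  0.093 ]
top lever_pivot 0.76 [0.0009 0.0842 0.086 ]
top lever_knob 0.69 [0.0026 0.1424 0.114 ]
top gauge 0.73 [0.0031 0.0014 0.    ]
(468, 790, 3)
```

View pics/f.png

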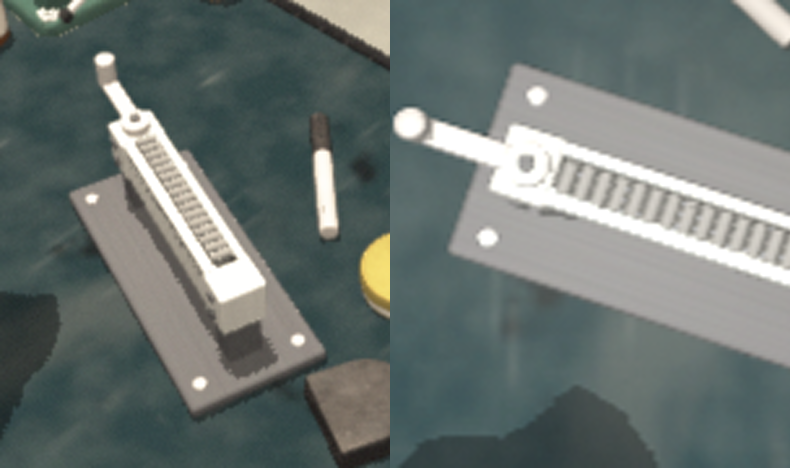

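The lever now lies in line with the bar, from the knob at (410,123) to the boss at (530,162). All the pin heads are level with each other, and the gauge and the other things are undisturbed.

```bash
python3 -c "
from workcell import bot
print(bot.finish_job())"
```

```text
the job is handed in; nothing more can be done
None
```

I handed in the job: all 16 pins were pressed home, then the lever was pushed to its locked stop. The gauge stayed in place, the pen, heel block and tin were left alone, and it took about 22 of the 58 s.

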